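# Snug a soap loaf in the hold-down screw clamp

## Task

Get the long soap loaf ready for cutting: lay it flat in the wooden bed of the screw clamp and slide it in under the pad, between the guide rails, until its end is fully home against the back stop. Then turn the crank clockwise until the pad meets the loaf, and snug it by feel, about an eighth of a turn past first contact (roughly 30 N on the soap), so it is held firmly but not dented. Let go of the crank and leave the other things on the table where they are.

Things in the scene. Friction and masses are not known exactly. Their poses are not given: they have to be found in the camera images.
- loaf: Cream soap loaf with an olive layer and fine score lines on top, a straight bar 240 mm long (own x), 52 mm wide (y), 42 mm high (z), 0.5 kg; origin at the centre of its underside. Its two ends are alike, so either may go in first. It starts flat on the table to the right of the clamp.
- clamp: Fixed hold-down screw clamp; origin on the table (z = 0) under the screw's upright axis; x points from the open near end to the back stop, z up. Wooden bed 15 mm thick, 116 wide, x = -190 to +45 mm. Stop face at x = +20, stop top 45 mm above the table. Rails 10 mm high on the bed, 57 mm apart, x = -50 to +20, with flared mouths out to x = -81 (67 mm wide there).
- bridge (a point): Middle of the upper face of the aluminium bridge over the bed, on the screw's axis, 120 mm above the table; axes as the clamp's. The bridge is 30 mm along x, 120 mm along y, 22 mm thick, on two columns at y = +-47 mm. The crank turns on top of it, the spindle and pad hang below.
- clamp_ram: Screw spindle, stud and round rubber-faced pad (28 mm across); origin at the spindle's lower end. Does not turn; sinks 6 mm per rad of crank. The pad's face is 20 to 30 mm below the origin (stud set differently each time, not measured), at first 5 to 19 mm above a loaf in the bed. Sprung: 7 N/mm, so about 40 N per rad after contact; over 60 N dents the soap.
- seat (a point): Where the loaf's origin lies when it is fully home: on the bed's upper face (15 mm above the table), 100 mm in front of (towards own -x from) the screw axis; axes as the clamp's.
- knob (a point): Point to pinch on the crank's wooden knob: an upright pin 20 mm across, from 25 mm below to 15 mm above this point, spinning freely on the crank. It circles the screw's axis at 45 mm radius, this point always 160.5 mm above the table. The crank arm's top lies 25 mm below the point, the hub's top 20 mm below it.
- clamp_crank (a joint): Crank angle, rad, 0 to 5, growing clockwise seen from above, which lowers the pad; starts at 0.2 to 1.0. The knob lies at 1.4 rad minus this angle from the clamp's x towards its y. Stiff, self-locking screw: free turning takes 8 to 9 N at the knob, 30 N of pad force adds about 4 N (a little less when felt in a pause); let go, it stays.
- dahlia: Bystander: loose olive dahlia-flower soap, 74 mm across, 35 mm high, to the left behind the clamp; origin at the centre of its underside.
- cloud: Bystander: loose speckled cream cloud-shaped soap, 69 mm across, 35 mm high, to the left of the clamp; origin at the centre of its underside.
- soap_rose_25: Bystander: loose grey-violet rose soap, 69 mm across, 34 mm high, at the back right; origin at the centre of its underside.
- square: Bystander: loose charcoal square soap, 65 mm across, 36 mm high, behind the loaf on the right; origin at the centre of its underside.

How it is judged:
By the outcome, as a careful person would: the job done as asked, in the order asked, and still so for the second after the job is handed in, with the robot touching nothing.
It also fails if it takes over 62 s, if anything falls off the work surface, if the arm or the gripper's body presses on something with over 40 N, if the wrist force passes 120 N, or if a joint passes its speed limit or range.

## Robot

A 6-joint arm with a two-finger parallel gripper is mounted at the origin on a cart in front of the work surface, level with it; the furniture and walls round the work are solid. World frame = base frame: x ahead of the robot, y to its left, z up, the work surface at z = 0. Lengths are in m, angles in rad, forces in N, time in s.
With the tool pointing down it reaches from about 0.4 to 0.925 m from the base axis. Payload 3.4 kg.
Tool frame: the origin (TCP) lies on the centre line of the jaws, within the pads' length; the fingertips stand 22 mm ahead of it and the grasp point (between the pads) lies 3 mm ahead of it; z points along the fingers, y is the line along which they close (so a half turn about z gives the same grasp; the last joint's range is limited). The gripper opens to 85 mm and grips with 20 to 120 N. Pads are 22 mm wide; open, the fingers measure 114 mm over their backs; the gripper's body (76 mm by 85 mm) begins 54 mm behind the grasp point. The pads swing forward as they close: fully open they stand 13 mm farther back than shut.
Start: joints at [1.268, 0.307, 1.506, -0, 1.328, -0.073], TCP at [0.13, 0.56, 0.253] pointing down, gripper open.
Joint ranges: [-3.12, 3.12], [-1.05, 2.28], [0.14, 2.33], [-1.42, 4.57], [0.1, 2.73], [-2.68, 2.68]. Speed limits (rad/s): [2.57, 2.57, 3.14, 3.14, 3.14, 3.14].

## Interface

Orientations are given as a 3x3 rotation matrix whose columns are the frame's x, y, z axes.
In Python, from rig import robot, eyes gives the robot as it stands.
- The arm moves only by the shell command python3 -m jog 'ROWS'. ROWS is JSON, a list of rows, each a list of 3 entries, a list of its own where there are three numbers: the opening, from -1 (shut) to 1 (fully open), then the shift along the world's x, y, z in cm, then the turn about the world's z in degrees. A call has 1 to 20 rows; each row is the pose to reach, as a shift and turn from the pose commanded when the call began; what a row does not reach only later rows make up. A row lasts 1/12 s, in which the tool goes at most 41.7 mm and 7.16 degrees, less where a joint would pass 70% of its speed; a pose out of reach is approached as far as the arm can. A call with a gripper value outside its range is refused whole. The fingers move at their own pace and stop on an object; the grip force is fixed at half the most. Time passes only in rows, so rows that repeat a pose let the fingers close. It gives the time, the measured TCP pose, the force, the opening and the grip force at its end, in the units of the state.
- robot.get_state(): the state, without advancing time (a new reading comes with each control period).
- eyes.read_camera(name): name is "side" or "top" or "wrist"; returns a dict with "image" (384x512x3 uint8, red, green, blue), "camera_matrix" (3x3 intrinsics, pixels), "D" ([k1, k2, p1, p2, k3] as OpenCV has them; the pictures are not rectified), "world_to_cam" (4x4, takes a point from world to camera coordinates); the wrist camera has in their place "mount" (4x4, takes a point from camera to tool coordinates, whose origin is the TCP and whose axes are the flange's). Camera axes: x right, y down, z forward; pixel columns grow to the right and rows downward; lengths in m; the calibration is good to about 2 mm. A picture is of the moment at which its call begins: read the wrist's pose just before it. There is no depth.
- robot.hand_in(): hands the job in; it is judged then, once.
The state is a dict: "time": time; "qpos": joint angles; "joint_velocities": joint speeds; "joint_torque": joint torques, N m; "ee_pos": TCP position; "tcp_rot": TCP orientation; "wrist_force": force on the tool from outside, world axes, zero at the start; "ft_torque": the same for the moment, N m; "finger_gap": finger opening in m; "grip_force": force on a finger pad.
Only numpy, scipy, OpenCV 4.12 (cv2) and the standard library are available. Lean on these libraries where they do the work, as an engineer would, in place of code of your own. Each camera call takes 0.05 s, during which the arm holds its last target. There are 200 camera calls.

## Working session

There is one attempt and no reset: what is moved stays moved. The work goes in short steps, Python scripts to look and compute and a shell command to move; the robot and the scene stay as the last step left them, time stands still between calls to the robot, and variables do not carry over. Pictures are saved under pics/ and viewed, at most 10 in all, crops included, and the job is handed in when it is done.

```bash
ls; mkdir -p pics
python3 - <<'E'
from rig import robot, eyes
import cv2, numpy as np
s=robot.get_state(); print(s['time'],s['ee_pos'],np.round(s['tcp_rot'],3).tolist(),s['finger_gap'])
for n in ['side','top']:
    r=eyes.read_camera(n); cv2.imwrite(f'pics/{n}0.png',cv2.cvtColor(r['image'],cv2.COLOR_RGB2BGR))
    np.savez(f'{n}0.npz',**r); print(n,r['camera_matrix'].tolist(),r['D'],np.round(r['world_to_cam'],3).tolist())
E
```

```text
pics
0.0 [0.13024552 0.55940022 0.25239061] [[-0.974, 0.227, -0.001], [0.227, 0.974, -0.002], [0.0, -0.002, -1.0]] 0.08532924193535073
side [[438.74929467916263, 0.0, 254.63986580455096], [0.0, 438.74929467916263, 194.48050395789548], [0.0, 0.0, 1.0]] [-0.06127771  0.          0.          0.          0.        ] [[-0.964, -0.267, 0.011, 0.635], [-0.169, 0.574, -0.802, 0.101], [0.208, -0.774, -0.598, 1.043], [0.0, 0.0, 0.0, 1.0]]
top [[369.8787076503176, 0.0, 253.24430639873404], [0.0, 369.8787076503176, 183.46462510325406], [0.0, 0.0, 1.0]] [-0.01676285  0.          0.          0.          0.        ] [[0.026, -0.999, 0.02, 0.104], [-0.99, -0.029, -0.135, 0.613], [0.136, -0.016, -0.991, 0.884], [0.0, 0.0, 0.0, 1.0]]
```

View pics/top0.png

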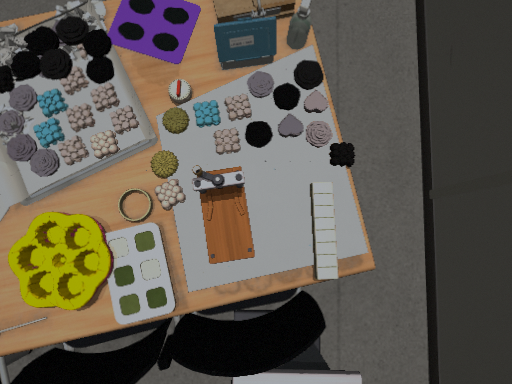

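View pics/side0.png

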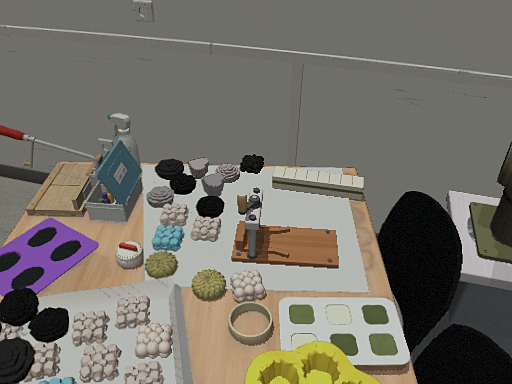

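The top view shows the clamp bed at about (228,225), its open end towards the robot. The bridge is at (218,180), the knob at about (197,170), and the loaf at (324,230). The side view confirms this, with the bridge at (254,215) and the knob at (241,203).

```bash
cat > h.py <<'E'
import numpy as np, cv2
def load(n): return dict(np.load(n+'.npz'))
def ray(r,uv):
    uv=np.asarray(uv,float).reshape(-1,1,2)
    p=cv2.undistortPoints(uv,r['camera_matrix'],r['D']).reshape(-1,2)
    W=r['world_to_cam'];R=W[:3,:3];c=-R.T@W[:3,3]
    return c,np.c_[p,np.ones(len(p))]@R
def plane(r,uv,z):
    c,d=ray(r,uv); return c+d*((z-c[2])/d[:,2])[:,None]
def proj(r,P):
    W=r['world_to_cam']; return cv2.projectPoints(np.asarray(P,float).reshape(-1,3),cv2.Rodrigues(W[:3,:3])[0],W[:3,3],r['camera_matrix'],r['D'])[0].reshape(-1,2)
def rect(mask,r,z):
    cs,_=cv2.findContours(mask,cv2.RETR_EXTERNAL,cv2.CHAIN_APPROX_NONE); c=max(cs,key=cv2.contourArea)
    P=plane(r,c.reshape(-1,2),z)[:,:2]*1000
    return cv2.minAreaRect(P.astype(np.float32)),c
E
python3 - <<'E'
from h import *
r=load('top0');im=r['image'];hsv=cv2.cvtColor(im,cv2.COLOR_RGB2HSV)
for p in [(324,230),(316,240),(228,225),(215,250),(218,180),(270,230)]: print(p,hsv[p[1],p[0]])
roi=np.zeros(im.shape[:2],np.uint8);roi[175:290,305:345]=255
m=((hsv[...,2]>165)&(hsv[...,1]>18)).astype(np.uint8)*255&roi
m=cv2.morphologyEx(m,cv2.MORPH_CLOSE,np.ones((3,3)))
print('loaf',rect(m,r,.042)[0])
roi[:]=0;roi[188:268,195:260]=255
b=((hsv[...,0]<15)&(hsv[...,1]>120)).astype(np.uint8)*255&roi
b=cv2.morphologyEx(b,cv2.MORPH_CLOSE,np.ones((5,5)))
q,c=rect(b,r,.015);print('bed',q,cv2.boxPoints(q))
big=cv2.resize(cv2.cvtColor(im,cv2.COLOR_RGB2BGR)[140:290,150:360],None,fx=3.8,fy=3.8,interpolation=cv2.INTER_CUBIC)
cv2.imwrite('pics/tc.png',big)
r=load('side0');im=r['image']
cv2.imwrite('pics/sc.png',cv2.resize(cv2.cvtColor(im,cv2.COLOR_RGB2BGR)[150:300,190:370],None,fx=4,fy=4,interpolation=cv2.INTER_CUBIC))
E
```

```text
(324, 230) [ 36  17 153]
(316, 240) [ 43  11 169]
(228, 225) [ 13 172 132]
(215, 250) [ 13 172 135]
(218, 180) [ 98   7 151]
(270, 230) [ 90   5 155]
loaf ((377.9057922363281, -13.8272705078125), (5.882233381271362e-05, 7.287447452545166), 1.3032103776931763)
bed ((510.4440002441406, 186.5104522705078), (185.84974670410156, 112.8763656616211), 10.619036674499512) [[408.71024 224.85808]
 [429.51083 113.91482]
 [612.17773 148.16283]
 [591.3772  259.10608]]
```

View pics/tc.png

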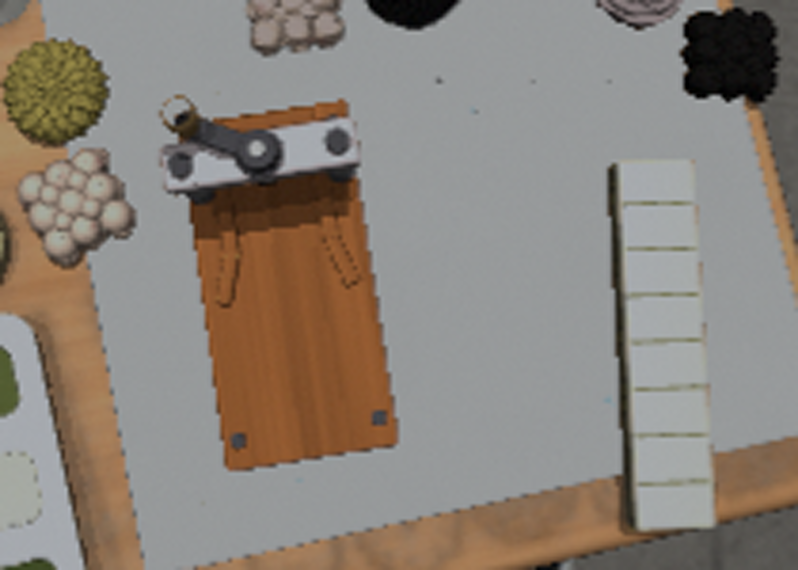

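View pics/sc.png

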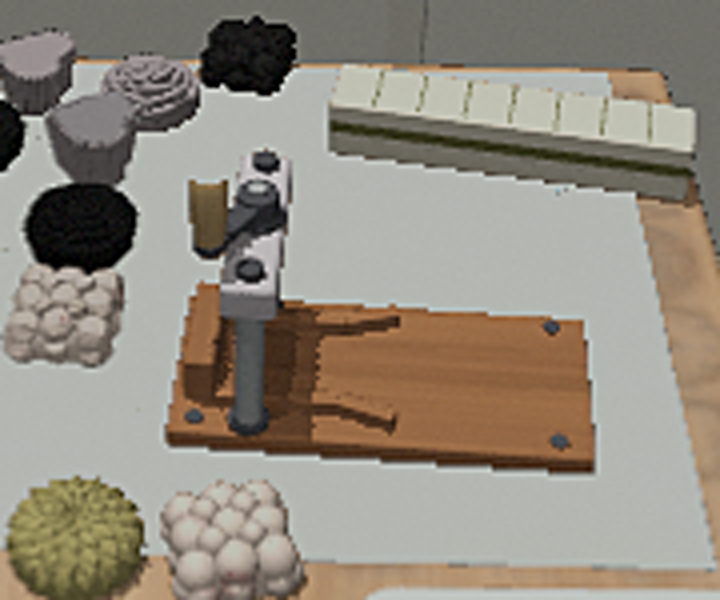

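The top crop shows the loaf's top corners at (617,161), (693,160), (713,527) and (636,529). The bed's front corners are at (228,470) and (397,444), the hub at (259,148), and the knob top at (179,113). In the side crop the hub is at (259,188) and the knob top at (208,183). Next I convert these to world positions.

Run:
```python
from h import *
t=load('top0');s=load('side0')
T=lambda p:(np.array(p)+.5)/3.8-.5+[150,140]
S=lambda p:(np.array(p)+.5)/4-.5+[190,150]
np.set_printoptions(precision=1,suppress=True)
L=plane(t,T([(617,161),(693,160),(713,527),(636,529)]),.042)*1000
print('loaf top\n',L[:,:2],L.mean(0)[:2])
L2=plane(s,S([(341,66),(697,107),(693,150),(330,106)]),.042)*1000
print('loaf side\n',L2[:,:2],L2.mean(0)[:2])
for n,l in(('t',L),('s',L2)):
    print(n,[np.linalg.norm(l[i]-l[(i+1)%4]) for i in range(4)],)
a=(L[0]+L[1]-L[2]-L[3]);print('loaf yaw',np.degrees(np.arctan2(a[1],a[0])))
a=(L2[0]+L2[3]-L2[1]-L2[2]);print('loaf yaw s',np.degrees(np.arctan2(a[1],a[0])))
B=plane(t,T([(228,470),(397,444)]),.015)*1000
print('bed front t',B[:,:2]);
B2=plane(s,S([(592,461),(583,321),(200,283)]),.015)*1000;print('bed front s',B2[:,:2])
d=B[0]-B[1];print('width',np.linalg.norm(d),'yaw',np.degrees(np.arctan2(d[1],d[0]))-90)
d=B2[0]-B2[1];print('width',np.linalg.norm(d),'yaw',np.degrees(np.arctan2(d[1],d[0]))-90)
H=plane(t,T([(259,148)]),.1405)*1000;H2=plane(s,S([(259,188)]),.1405)*1000
print('hub',H,H2)
K=plane(t,T([(179,113)]),.1755)*1000;K2=plane(s,S([(208,183)]),.1755)*1000
print('knob',K,K2)
br=plane(t,T([(161,148),(353,117),(360,163),(168,193)]),.12)*1000
print('bridge',br[:,:2],br.mean(0)); 
d=br[0]+br[3]-br[1]-br[2];print(np.linalg.norm(d)/2,np.degrees(np.arctan2(d[1],d[0]))-90)
```

```text
loaf top
 [[617.9 -25.9]
 [620.  -76.3]
 [383.6 -88.7]
 [381.2 -39.3]] [500.7 -57.6]
loaf side
 [[621.2 -71. ]
 [381.5 -90.3]
 [380.4 -39.4]
 [617.  -21.6]] [500.  -55.5]
t [np.float64(50.445564549400146), np.float64(236.75839757072123), np.float64(49.44325645576246), np.float64(237.02476071262615)]
s [np.float64(240.52177218953676), np.float64(50.88260443817179), np.float64(237.27470465773612), np.float64(49.56163899099332)]
loaf yaw 3.1345294857090145
loaf yaw s 4.455565947264334
bed front t [[409.6 224.2]
 [429.2 113.8]]
bed front s [[409.7 228.9]
 [428.8 115.8]
 [655.9 145.7]]
width 112.1362872757596 yaw 10.073477201964394
width 114.68988921578841 yaw 9.593142702523068
hub [[605.  202.1 140.5]] [[604.  204.9 140.5]]
knob [[618.4 245.  175.5]] [[617.3 253.  175.5]]
bridge [[606.4 262.5]
 [628.6 147.9]
 [600.7 142.8]
 [579.3 257. ]] [603.8 202.5 120. ]
116.41702218571255 10.822838874424619
```

Both views agree. The clamp axis is at about (605, 203.5) mm with yaw 10.2°. The knob is at crank ≈ 0.3 rad. The loaf centre is at (500, -56.5) with yaw about 3.8°. I'll grasp the loaf 20 mm behind its centre.

```bash
python3 -m jog '[[1,[30,-26,0],8],[1,[30,-26,0],17],[1,[30,-26,0],17],[1,[30,-26,0],17],[1,[30,-26,0],17],[1,[30,-26,0],17],[1,[30,-26,0],17],[1,[30,-26,0],17],[1,[30,-26,0],17],[1,[35,-61.7,0],17],[1,[35,-61.7,0],17],[1,[35,-61.7,0],17],[1,[35,-61.7,0],17],[1,[35,-61.7,0],17],[1,[35,-61.7,0],17],[1,[35,-61.7,0],17],[1,[35,-61.7,0],17],[1,[35,-61.7,0],17],[1,[35,-61.7,0],17],[1,[35,-61.7,0],17]]'
python3 - <<'E'
from rig import robot,eyes
from h import *
s=robot.get_state();r=eyes.read_camera('wrist')
print(s['time'],s['ee_pos'],np.round(s['tcp_rot'],3).tolist())
W=np.eye(4);W[:3,:3]=s['tcp_rot'];W[:3,3]=s['ee_pos']
r['world_to_cam']=np.linalg.inv(W@r['mount']);print(np.round(r['mount'],3).tolist())
np.savez('w1.npz',**r);cv2.imwrite('pics/w1.png',cv2.cvtColor(r['image'],cv2.COLOR_RGB2BGR))
E
```

```text
time: 1.77
ee_pos: [0.4808, -0.0597, 0.2529]
tcp_rot: [[-0.998, -0.063, -0.0], [-0.063, 0.998, -0.0], [0.0, -0.0, -1.0]]
wrist_force: [-0.1, -0.2, -0.2]
finger_gap: 0.0851
grip_force: 0.0
1.7667 [ 0.48076835 -0.05968345  0.2529137 ] [[-0.998, -0.063, -0.0], [-0.063, 0.998, -0.0], [0.0, -0.0, -1.0]]
[[0.001, -0.956, -0.294, 0.075], [1.0, 0.001, 0.0, -0.001], [-0.0, -0.294, 0.956, -0.122], [0.0, 0.0, 0.0, 1.0]]
```

View pics/w1.png

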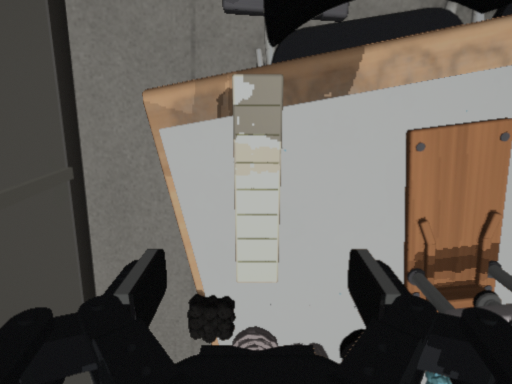

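The wrist view shows the loaf between the fingers, with top corners at about (236,281), (277,281), (282,75) and (233,75). The clamp bed is at the right.

Run:
```python
from h import *
r=load('w1');np.set_printoptions(precision=1,suppress=True)
L=plane(r,[(236,282),(277.5,281.5),(282.5,75),(233,75)],.042)*1000
a=(L[0]+L[1]-L[2]-L[3])/2;print(L[:,:2],L.mean(0),np.linalg.norm(a),np.degrees(np.arctan2(a[1],a[0])))
B=plane(r,[(407,130),(508,119)],.015)*1000;d=B[1]-B[0];print(B,np.linalg.norm(d),np.degrees(np.arctan2(d[1],d[0]))-90)
```

```text
[[621.9 -77.3]
 [618.  -26.5]
 [381.3 -41.2]
 [384.4 -90.8]] [501.4 -59.   42. ] 237.49720574224904 3.4012947470548553
[[428.8 107.3  15. ]
 [409.9 217.3  15. ]] 111.65515196834568 9.751764882582194
```

```bash
python3 -m jog '[[1,[0,0.1,-4],0],[1,[0,0.1,-8],0],[1,[0,0.1,-12],0],[1,[0,0.1,-16],0],[1,[0,0.1,-19],0],[1,[0,0.1,-21],0],[1,[0,0.1,-22.5],0],[1,[0,0.1,-22.5],0],[-1,[0,0.1,-22.5],0],[-1,[0,0.1,-22.5],0],[-1,[0,0.1,-22.5],0],[-1,[0,0.1,-22.5],0],[-1,[0,0.1,-22.5],0],[-1,[0,0.1,-22.5],0],[-1,[0,0.1,-22.5],0],[-1,[0,0.1,-22.5],0]]'
```

```text
time: 3.15
ee_pos: [0.4818, -0.0561, 0.0301]
tcp_rot: [[-0.998, -0.068, 0.004], [-0.068, 0.998, -0.001], [-0.004, -0.001, -1.0]]
wrist_force: [-0.3, 0.8, 6.9]
finger_gap: 0.0513
grip_force: 64.3
```

```bash
python3 -m jog '[[-1,[0,0,2],0],[-1,[0,0,5],0],[-1,[0,0,8],0],[-1,[0,0,9],0],[-1,[-3,2.5,9],1],[-1,[-5,5.5,9],2],[-1,[-7,9,9],3],[-1,[-9,12.5,9],5],[-1,[-9.7,16,9],6],[-1,[-9.7,19,9],6.6],[-1,[-9.7,21,9],6.6],[-1,[-9.7,22.2,9],6.6],[-1,[-9.7,22.2,9],6.6],[-1,[-9.7,22.2,9],6.6],[-1,[-9.7,22.2,9],6.6],[-1,[-9.7,22.2,9],6.6]]'
python3 - <<'E'
from rig import robot,eyes
from h import *
for n in ['top','side']:
    r=eyes.read_camera(n); np.savez(n+'2.npz',**r)
    im=cv2.cvtColor(r['image'],cv2.COLOR_RGB2BGR)[140:320,130:340] if n=='top' else cv2.cvtColor(r['image'],cv2.COLOR_RGB2BGR)[120:300,190:400]
    cv2.imwrite(f'pics/{n}2.png',im if 0 else cv2.resize(im,None,fx=3,fy=3,interpolation=cv2.INTER_CUBIC))
E
```

```text
time: 4.48
ee_pos: [0.3829, 0.1651, 0.1183]
tcp_rot: [[-0.983, -0.181, -0.001], [-0.181, 0.983, -0.0], [0.001, -0.0, -1.0]]
wrist_force: [-1.2, -0.2, -5.1]
finger_gap: 0.0515
grip_force: 65.2
```

View pics/side2.png

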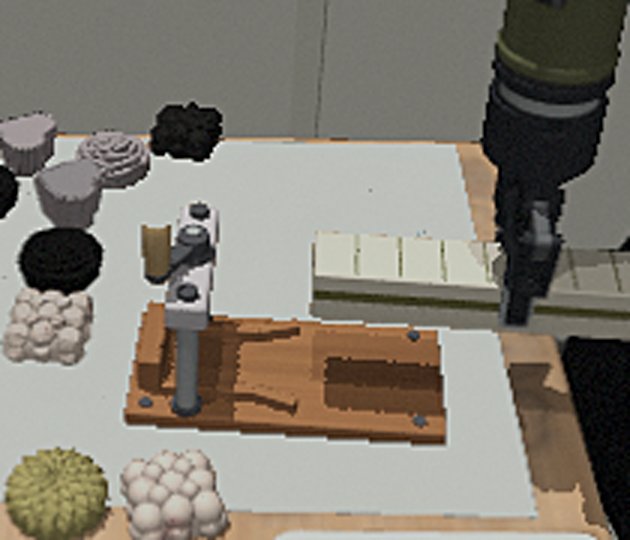

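The side view shows the loaf level in the gripper, with its front end at (315,235–310) clear of the clamp mouth. I'll lower it onto the bed.

```bash
python3 -m jog '[[-1,[0,-0.1,-2.5],0],[-1,[0,-0.1,-4.5],0],[-1,[0,-0.1,-6],0],[-1,[0,-0.1,-6.7],0],[-1,[0,-0.1,-7],0],[-1,[0,-0.1,-7.2],0],[-1,[0,-0.1,-7.2],0],[-1,[0,-0.1,-7.2],0]]'
python3 - <<'E'
from rig import robot,eyes
from h import *
s=robot.get_state();r=eyes.read_camera('wrist')
W=np.eye(4);W[:3,:3]=s['tcp_rot'];W[:3,3]=s['ee_pos']
r['world_to_cam']=np.linalg.inv(W@r['mount']);np.savez('w3.npz',**r)
r=eyes.read_camera('top');np.savez('top3.npz',**r)
im=cv2.cvtColor(r['image'],cv2.COLOR_RGB2BGR)[140:280,150:300]
cv2.imwrite('pics/top3.png',cv2.resize(im,None,fx=4,fy=4,interpolation=cv2.INTER_CUBIC))
E
```

```text
time: 5.25
ee_pos: [0.3841, 0.1651, 0.0469]
tcp_rot: [[-0.983, -0.182, 0.001], [-0.182, 0.983, 0.0], [-0.001, 0.0, -1.0]]
wrist_force: [0.7, -0.6, -4.0]
finger_gap: 0.0511
grip_force: 65.1
```

View pics/top3.png

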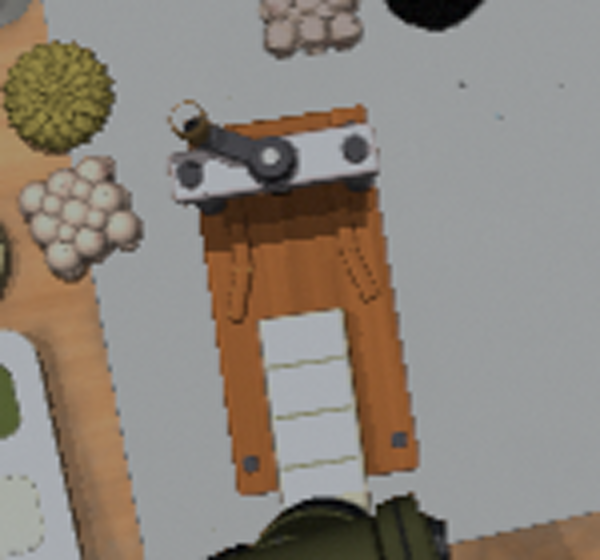

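The loaf's front edge is at (261,321)–(343,310). The flared rail tips are near (245,320) and (364,301). I'll compare their centres.

Run:
```python
from h import *
t=load('top3');np.set_printoptions(precision=1,suppress=True)
T=lambda p:(np.array(p)+.5)/4-.5+[150,140]
a=np.radians(10.2);R=np.array([[np.cos(a),np.sin(a)],[-np.sin(a),np.cos(a)]])
C=lambda p,z:(plane(t,T(p),z)[:,:2]*1000-[605,203.5])@R.T
print('loaf front',C([(261,321),(343,310)],.058)); print('loaf back',C([(286,500),(367,489)],.058))
print('rails tips',C([(245,320),(364,301)],.025),'bed front',C([(238,495),(417,469)],.015),'hub',C([(272,156)],.1405))
```

```text
loaf front [[-85.9  23.9]
 [-86.7 -26. ]]
loaf back [[-193.2   23.9]
 [-194.1  -24.7]]
rails tips [[-82.1  36.2]
 [-81.5 -39.1]] bed front [[-188.6   56.2]
 [-189.8  -56.4]] hub [[-0.3 -1. ]]
```

```bash
python3 -m jog '[[-1,[1,0.18,0],0],[-1,[2,0.36,0],0],[-1,[3,0.54,0],0],[-1,[3.9,0.7,0],0],[-1,[4.7,0.85,0],0],[-1,[5.5,0.99,0],0],[-1,[6.3,1.13,0],0],[-1,[7.1,1.28,0],0],[-1,[7.9,1.42,-0.1],0],[-1,[8.6,1.55,-0.1],0],[-1,[9.2,1.66,-0.1],0],[-1,[9.2,1.66,-0.1],0],[-1,[9.2,1.66,-0.1],0]]'
```

```text
time: 6.43
ee_pos: [0.4761, 0.1817, 0.0453]
tcp_rot: [[-0.983, -0.182, 0.001], [-0.182, 0.983, 0.0], [-0.001, 0.0, -1.0]]
wrist_force: [0.8, 0.7, -3.5]
finger_gap: 0.051
grip_force: 65.3
```

```bash
python3 -m jog '[[-1,[0.3,0.05,0],0],[-1,[0.6,0.11,0],0],[-1,[0.8,0.14,0],0],[-1,[1.0,0.18,0],0],[-1,[1.0,0.18,0],0],[-1,[1.0,0.18,0],0]]'; python3 -m jog '[[-1,[0.1,0.02,0],0],[-1,[0.2,0.04,0],0],[-1,[0.3,0.05,0],0],[-1,[0.3,0.05,0],0],[-1,[0.3,0.05,0],0]]'; python3 -m jog '[[-1,[0.1,0.02,0],0],[-1,[0.2,0.04,0],0],[-1,[0.2,0.04,0],0],[-1,[0.2,0.04,0],0]]'
```

```text
time: 6.93
ee_pos: [0.4861, 0.1836, 0.0453]
tcp_rot: [[-0.983, -0.182, 0.001], [-0.182, 0.983, 0.0], [-0.001, 0.0, -1.0]]
wrist_force: [-0.6, -0.4, -3.6]
finger_gap: 0.0512
grip_force: 65.4
time: 7.35
ee_pos: [0.4868, 0.1836, 0.0452]
tcp_rot: [[-0.983, -0.182, -0.003], [-0.182, 0.983, -0.001], [0.003, -0.0, -1.0]]
wrist_force: [-4.8, -1.0, 0.4]
finger_gap: 0.0509
grip_force: 65.9
time: 7.68
ee_pos: [0.4868, 0.1836, 0.0451]
tcp_rot: [[-0.983, -0.182, -0.006], [-0.182, 0.983, -0.001], [0.006, -0.0, -1.0]]
wrist_force: [-9.4, -0.3, 4.1]
finger_gap: 0.0512
grip_force: 66.3
```

```bash
python3 -m jog '[[-1,[0,0,-0.1],0],[-1,[0.1,0.02,-0.2],0],[-1,[0.2,0.04,-0.2],0],[-1,[0.2,0.04,-0.2],0],[-1,[0.2,0.04,-0.2],0]]'; python3 -m jog '[[-0.2,[0,0,0],0],[0.1,[0,0,0],0],[0.5,[0,0,0],0],[1,[0,0,0],0],[1,[0,0,0],0],[1,[0,0,0],0],[1,[0,0,0],0],[1,[0,0,0],0]]'
```

```text
time: 8.1
ee_pos: [0.4868, 0.1836, 0.045]
tcp_rot: [[-0.983, -0.182, -0.009], [-0.182, 0.983, -0.002], [0.009, -0.001, -1.0]]
wrist_force: [-16.7, -2.1, 25.0]
finger_gap: 0.0511
grip_force: 68.8
time: 8.77
ee_pos: [0.4929, 0.1848, 0.0431]
tcp_rot: [[-0.983, -0.182, 0.0], [-0.182, 0.983, 0.0], [-0.0, 0.0, -1.0]]
wrist_force: [0.1, 0.5, -0.3]
finger_gap: 0.0852
grip_force: 0.0
```

```bash
python3 -m jog '[[1,[0,0,3],0],[1,[0,0,7],0],[1,[0,0,11],0],[1,[0,0,15],0],[1,[0,0,19],0],[1,[-4,-6,22],0],[1,[-7,-10,22],0],[1,[-7,-14,22],0],[1,[-7,-18,22],0],[1,[-7,-18,22],0]]'
python3 - <<'E'
from rig import robot,eyes
from h import *
for n in ['top','side']:
    r=eyes.read_camera(n); np.savez(n+'4.npz',**r)
t=load('top4');s=load('side4')
a=cv2.resize(t['image'][150:290,165:285],None,fx=4,fy=4,interpolation=cv2.INTER_CUBIC)[:,:400]
b=cv2.resize(s['image'][190:300,215:315],None,fx=4,fy=4,interpolation=cv2.INTER_CUBIC)
o=np.zeros((560,800,3),np.uint8);o[:,:400]=a;o[:440,400:]=b
cv2.imwrite('pics/c4.png',o[...,::-1])
E
```

```text
time: 9.6
ee_pos: [0.4212, 0.003, 0.2638]
tcp_rot: [[-0.983, -0.183, 0.001], [-0.183, 0.983, -0.001], [-0.001, -0.001, -1.0]]
wrist_force: [0.3, -0.4, 0.9]
finger_gap: 0.0855
grip_force: 0.0
```

View pics/c4.png

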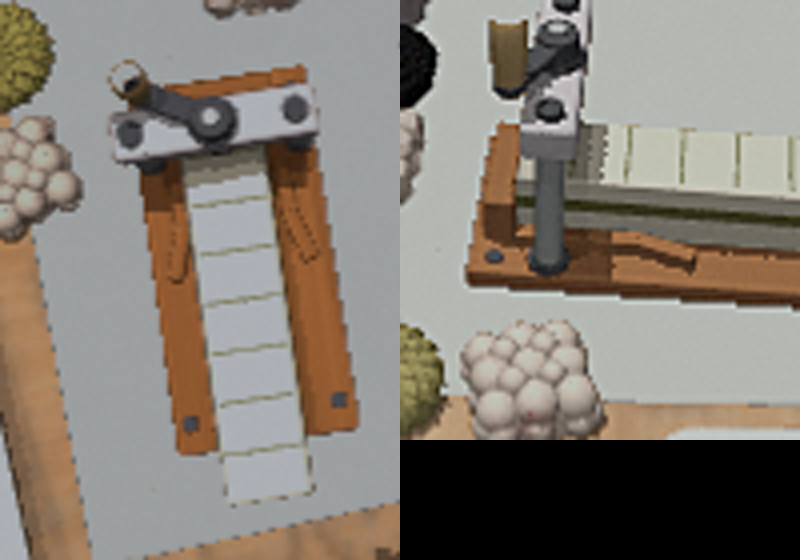

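The loaf lies between the rails. In the side view its end touches the stop at about (516,190), and its rear edge in the top view is (227,505)–(312,490). I'll check that numerically and refine the knob position.

Run:
```python
from h import *
t=load('top4');s=load('side4');np.set_printoptions(precision=1,suppress=True)
T=lambda p:(np.array(p)+.5)/4-.5+[165,150]
S=lambda p:(np.array(p)+.5)/4-.5+np.array([215,190])-[100,0]
a=np.radians(10.2);R=np.array([[np.cos(a),np.sin(a)],[-np.sin(a),np.cos(a)]])
C=lambda r,p,z:(plane(r,p,z)[:,:2]*1000-[605,203.5])@R.T
print('loaf rear',C(t,T([(227,505),(312,490)]),.057))
print('bed front',C(t,T([(180,454),(358,430)]),.015))
print('hub',C(t,T([(211,117)]),.1405),C(s,S([(559,31)]),.1405))
k=C(t,T([(128,78)]),.1755);k2=C(s,S([(509,23)]),.1755)
# two-view triangulation of the knob top
c1,d1=ray(t,T([(128,78)]));c2,d2=ray(s,S([(509,23)]))
A=np.c_[d1[0],-d2[0]];x=np.linalg.lstsq(A,c2-c1,rcond=None)[0];print('tri',(c1+d1[0]*x[0])*1000,(c2+d2[0]*x[1])*1000)
for q in(k,k2): print(q,np.linalg.norm(q),1.4-np.arctan2(q[0,1],q[0,0]))
```

```text
loaf rear [[-219.3   27. ]
 [-218.3  -24.1]]
bed front [[-188.2   54.9]
 [-190.5  -57. ]]
hub [[-0.7 -0.4]] [[-1.   4.2]]
tri [619.9 246.  170.2] [618.9 245.8 170. ]
[[21.1 38.6]] 44.006595777677475 0.33005180155518987
[[20.3 46.5]] 50.707611351053075 0.24190289587934322
```

The loaf is fully home: its rear edge reads -219 mm, where -220 is expected. Now I'll pinch the knob, at about (618.5, 246.5).

```bash
python3 -m jog '[[1,[3,3.5,0],0],[1,[6,7,0],0],[1,[9,10.5,0],0],[1,[12,14,0],0],[1,[15,17.5,0],0],[1,[17.5,21,0],0],[1,[19,23.5,0],0],[1,[19.7,24.3,0],0],[1,[19.7,24.3,0],0],[1,[19.7,24.3,-3],0],[1,[19.7,24.3,-6],0],[1,[19.7,24.3,-8.5],0],[1,[19.7,24.3,-9.7],0],[1,[19.7,24.3,-9.7],0],[1,[19.7,24.3,-9.7],0]]'; python3 -m jog '[[0,[0,0,0],0],[-0.4,[0,0,0],0],[-1,[0,0,0],0],[-1,[0,0,0],0],[-1,[0,0,0],0],[-1,[0,0,0],0],[-1,[0,0,0],0],[-1,[0,0,0],0],[-1,[0,0,0],0],[-1,[0,0,0],0],[-1,[0,0,0],0],[-1,[0,0,0],0]]'
```

```text
time: 10.95
ee_pos: [0.6191, 0.2478, 0.166]
tcp_rot: [[-0.983, -0.182, -0.001], [-0.182, 0.983, -0.0], [0.001, -0.0, -1.0]]
wrist_force: [0.3, -0.5, 0.1]
finger_gap: 0.0855
grip_force: 0.0
time: 11.95
ee_pos: [0.62, 0.2468, 0.1675]
tcp_rot: [[-0.983, -0.182, 0.002], [-0.182, 0.983, -0.001], [-0.001, -0.001, -1.0]]
wrist_force: [-0.8, -3.6, 5.7]
finger_gap: 0.0182
grip_force: 58.5
```

```bash
python3 -m jog '[[-1,[0.23,-0.15,0],0],[-1,[0.46,-0.30,0],0],[-1,[0.64,-0.39,0],0],[-1,[0.81,-0.48,0],0],[-1,[0.98,-0.58,0],0],[-1,[1.14,-0.69,0],0],[-1,[1.3,-0.81,0],0],[-1,[1.45,-0.93,0],0],[-1,[1.45,-0.93,0],0],[-1,[1.45,-0.93,0],0]]'; python3 -m jog '[[-1,[0.15,-0.13,0],0],[-1,[0.29,-0.27,0],0],[-1,[0.43,-0.41,0],0],[-1,[0.56,-0.56,0],0],[-1,[0.56,-0.56,0],0],[-1,[0.56,-0.56,0],0]]'
```

```text
time: 12.78
ee_pos: [0.6318, 0.2407, 0.1674]
tcp_rot: [[-0.983, -0.182, -0.003], [-0.182, 0.983, 0.004], [0.002, 0.004, -1.0]]
wrist_force: [-6.8, 3.5, 8.5]
finger_gap: 0.0181
grip_force: 59.0
time: 13.28
ee_pos: [0.6378, 0.2356, 0.1675]
tcp_rot: [[-0.983, -0.182, -0.002], [-0.182, 0.983, 0.005], [0.001, 0.005, -1.0]]
wrist_force: [-5.8, 5.1, 7.1]
finger_gap: 0.0185
grip_force: 58.9
```

```bash
python3 -m jog '[[-1,[0.12,-0.15,0],0],[-1,[0.24,-0.31,0],0],[-1,[0.35,-0.47,0],0],[-1,[0.45,-0.64,0],0],[-1,[0.45,-0.64,0],0],[-1,[0.45,-0.64,0],0]]' | grep -E 'ee_pos|wrist'; python3 -m jog '[[-1,[0.09,-0.17,0],0],[-1,[0.18,-0.35,0],0],[-1,[0.26,-0.53,0],0],[-1,[0.33,-0.71,0],0],[-1,[0.33,-0.71,0],0],[-1,[0.33,-0.71,0],0]]'| grep -E 'ee_pos|wrist'; python3 -m jog '[[-1,[0.06,-0.19,0],0],[-1,[0.12,-0.38,0],0],[-1,[0.16,-0.57,0],0],[-1,[0.2,-0.76,0],0],[-1,[0.2,-0.76,0],0],[-1,[0.2,-0.76,0],0]]'| grep -E 'ee_pos|wrist'; python3 -m jog '[[-1,[0.03,-0.19,0],0],[-1,[0.05,-0.39,0],0],[-1,[0.07,-0.58,0],0],[-1,[0.07,-0.78,0],0],[-1,[0.07,-0.78,0],0],[-1,[0.07,-0.78,0],0]]'
```

```text
ee_pos: [0.6428, 0.2296, 0.1675]
wrist_force: [-5.7, 6.8, 5.6]
ee_pos: [0.6467, 0.2228, 0.1675]
wrist_force: [-2.8, 7.2, 6.2]
ee_pos: [0.6493, 0.2154, 0.1675]
wrist_force: [-1.9, 7.4, 4.8]
time: 15.28
ee_pos: [0.6507, 0.2077, 0.1676]
tcp_rot: [[-0.983, -0.182, 0.002], [-0.182, 0.983, 0.007], [-0.004, 0.006, -1.0]]
wrist_force: [-0.4, 7.3, 3.5]
finger_gap: 0.0181
grip_force: 58.7
```

```bash
python3 -m jog '[[-1,[0,-0.2,0],0],[-1,[-0.02,-0.39,0],0],[-1,[-0.04,-0.59,0],0],[-1,[-0.07,-0.78,0],0],[-1,[-0.07,-0.78,0],0],[-1,[-0.07,-0.78,0],0]]' | grep -E 'ee_pos|wrist'; python3 -m jog '[[-1,[-0.04,-0.19,0],0],[-1,[-0.08,-0.38,0],0],[-1,[-0.14,-0.57,0],0],[-1,[-0.2,-0.76,0],0],[-1,[-0.2,-0.76,0],0],[-1,[-0.2,-0.76,0],0]]'| grep -E 'ee_pos|wrist'; python3 -m jog '[[-1,[-0.07,-0.18,0],0],[-1,[-0.15,-0.36,0],0],[-1,[-0.24,-0.54,0],0],[-1,[-0.33,-0.71,0],0],[-1,[-0.33,-0.71,0],0],[-1,[-0.33,-0.71,0],0]]'| grep -E 'ee_pos|wrist'; python3 -m jog '[[-1,[-0.1,-0.17,0],0],[-1,[-0.21,-0.33,0],0],[-1,[-0.33,-0.49,0],0],[-1,[-0.45,-0.64,0],0],[-1,[-0.45,-0.64,0],0],[-1,[-0.45,-0.64,0],0]]'
cat >> h.py <<'E'
def ft(L):
    for x,y,fx,fy in L:
        d=np.array([x*1000-604.7,y*1000-204]);R=np.hypot(*d);p=d/R
        print('phi %.1f R %.1f Ft %.2f Fr %.2f'%(np.degrees(np.arctan2(p[1],p[0])),R,-(fx*p[1]-fy*p[0]),fx*p[0]+fy*p[1]))
E
```

```text
ee_pos: [0.6506, 0.1999, 0.1676]
wrist_force: [0.9, 7.4, 3.6]
ee_pos: [0.6492, 0.1921, 0.1676]
wrist_force: [2.0, 7.6, 2.5]
ee_pos: [0.6466, 0.1848, 0.1676]
wrist_force: [3.6, 6.5, 1.7]
time: 17.28
ee_pos: [0.6426, 0.1781, 0.1677]
tcp_rot: [[-0.983, -0.182, 0.007], [-0.182, 0.983, 0.006], [-0.008, 0.004, -1.0]]
wrist_force: [4.6, 5.9, 1.3]
finger_gap: 0.0184
grip_force: 58.5
```

```bash
python3 -m jog '[[-1,[-0.13,-0.15,0],0],[-1,[-0.27,-0.29,0],0],[-1,[-0.41,-0.43,0],0],[-1,[-0.56,-0.56,0],0],[-1,[-0.56,-0.56,0],0],[-1,[-0.56,-0.56,0],0]]' | grep -E 'ee_pos|wrist'; python3 -m jog '[[-1,[-0.15,-0.12,0],0],[-1,[-0.31,-0.24,0],0],[-1,[-0.47,-0.35,0],0],[-1,[-0.64,-0.45,0],0],[-1,[-0.64,-0.45,0],0],[-1,[-0.64,-0.45,0],0]]'| grep -E 'ee_pos|wrist'; python3 -m jog '[[-1,[-0.17,-0.09,0],0],[-1,[-0.35,-0.18,0],0],[-1,[-0.53,-0.26,0],0],[-1,[-0.71,-0.33,0],0],[-1,[-0.71,-0.33,0],0],[-1,[-0.71,-0.33,0],0]]'
```

```text
ee_pos: [0.6376, 0.172, 0.1677]
wrist_force: [5.4, 5.4, 0.4]
ee_pos: [0.6316, 0.1671, 0.1677]
wrist_force: [7.4, 3.8, 0.6]
time: 18.78
ee_pos: [0.6248, 0.1632, 0.1677]
tcp_rot: [[-0.983, -0.182, 0.01], [-0.182, 0.983, 0.003], [-0.01, 0.002, -1.0]]
wrist_force: [7.3, 2.2, -0.3]
finger_gap: 0.0181
grip_force: 58.5
```

```bash
python3 -m jog '[[-1,[-0.19,-0.06,0],0],[-1,[-0.38,-0.12,0],0],[-1,[-0.57,-0.16,0],0],[-1,[-0.76,-0.2,0],0],[-1,[-0.76,-0.2,0],0],[-1,[-0.76,-0.2,0],0]]' | grep -E 'ee_pos|wrist'; python3 -m jog '[[-1,[-0.19,-0.03,0],0],[-1,[-0.39,-0.05,0],0],[-1,[-0.58,-0.07,0],0],[-1,[-0.78,-0.07,0],0],[-1,[-0.78,-0.07,0],0],[-1,[-0.78,-0.07,0],0]]'| grep -E 'ee_pos|wrist'; python3 -m jog '[[-1,[-0.2,0,0],0],[-1,[-0.39,0.02,0],0],[-1,[-0.59,0.04,0],0],[-1,[-0.78,0.07,0],0],[-1,[-0.78,0.07,0],0],[-1,[-0.78,0.07,0],0]]'
```

```text
ee_pos: [0.6175, 0.1605, 0.1677]
wrist_force: [9.1, 0.9, -1.1]
ee_pos: [0.6097, 0.1591, 0.1677]
wrist_force: [7.7, -0.7, -0.7]
time: 20.28
ee_pos: [0.6018, 0.1591, 0.1677]
tcp_rot: [[-0.983, -0.182, 0.01], [-0.182, 0.983, -0.0], [-0.009, -0.002, -1.0]]
wrist_force: [7.4, -3.3, 0.1]
finger_gap: 0.0182
grip_force: 58.6
```

```bash
python3 -m jog '[[-1,[-0.19,0.04,0],0],[-1,[-0.38,0.08,0],0],[-1,[-0.57,0.14,0],0],[-1,[-0.76,0.2,0],0],[-1,[-0.76,0.2,0],0],[-1,[-0.76,0.2,0],0]]' | grep -E 'ee_pos|wrist'; python3 -m jog '[[-1,[-0.18,0.07,0],0],[-1,[-0.36,0.15,0],0],[-1,[-0.54,0.24,0],0],[-1,[-0.71,0.33,0],0],[-1,[-0.71,0.33,0],0],[-1,[-0.71,0.33,0],0]]'| grep -E 'ee_pos|wrist'; python3 -m jog '[[-1,[-0.17,0.1,0],0],[-1,[-0.33,0.21,0],0],[-1,[-0.49,0.33,0],0],[-1,[-0.64,0.45,0],0],[-1,[-0.64,0.45,0],0],[-1,[-0.64,0.45,0],0]]'
```

```text
ee_pos: [0.5942, 0.1605, 0.1677]
wrist_force: [7.6, -5.3, 0.1]
ee_pos: [0.587, 0.1631, 0.1677]
wrist_force: [7.2, -6.2, 0.2]
time: 21.78
ee_pos: [0.5802, 0.167, 0.1676]
tcp_rot: [[-0.983, -0.182, 0.008], [-0.182, 0.983, -0.004], [-0.008, -0.005, -1.0]]
wrist_force: [6.0, -9.0, 2.5]
finger_gap: 0.0186
grip_force: 58.8
```

Run:
```python
from h import *
D=[(.6318,.2407,-6.8,3.5),(.6378,.2356,-5.8,5.1),(.6428,.2296,-5.7,6.8),(.6467,.2228,-2.8,7.2),(.6493,.2154,-1.9,7.4),(.6507,.2077,-.4,7.3),(.6506,.1999,.9,7.4),(.6492,.1921,2,7.6),(.6466,.1848,3.6,6.5),(.6426,.1781,4.6,5.9),(.6376,.172,5.4,5.4),(.6316,.1671,7.4,3.8),(.6248,.1632,7.3,2.2),(.6175,.1605,9.1,.9),(.6097,.1591,7.7,-.7),(.6018,.1591,7.4,-3.3),(.5942,.1605,7.6,-5.3),(.587,.1631,7.2,-6.2),(.5802,.167,6,-9)]
P=np.array(D)[:,:2]*1000
A=np.c_[2*P,np.ones(len(P))];s=np.linalg.lstsq(A,(P**2).sum(1),rcond=None)[0];c=s[:2];print('centre',c,np.sqrt(s[2]+c@c))
for i,(x,y,fx,fy) in enumerate(D):
    d=np.array([x,y])*1000-c;p=d/np.hypot(*d);a=np.radians(50-10*i);q=np.array([604.7,204])+45*np.array([np.cos(a),np.sin(a)])
    t=np.array([p[1],-p[0]]);e=(q-P[i])
    print(50-10*i,'phi %.1f Ft %.2f lag_t %.2f lag_r %.2f Fr %.2f'%(np.degrees(np.arctan2(p[1],p[0])),-(t@[fx,fy]),e@t,e@p,p@[fx,fy]))
```

```text
centre [605.83146044 203.94949837] 44.98927773479726
50 phi 54.8 Ft 7.57 lag_t 2.78 lag_r -0.77 Fr -1.07
40 phi 44.7 Ft 7.70 lag_t 2.87 lag_r -0.91 Fr -0.53
30 phi 34.8 Ft 8.84 lag_t 3.04 lag_r -1.05 Fr -0.81
20 phi 24.8 Ft 7.71 lag_t 3.22 lag_r -1.17 Fr 0.47
10 phi 14.8 Ft 7.64 lag_t 3.40 lag_r -1.19 Fr 0.05
0 phi 4.8 Ft 7.31 lag_t 3.60 lag_r -1.30 Fr 0.21
-10 phi -5.2 Ft 7.45 lag_t 3.84 lag_r -1.24 Fr 0.23
-20 phi -15.3 Ft 7.86 lag_t 3.95 lag_r -1.22 Fr -0.07
-30 phi -25.2 Ft 7.41 lag_t 4.23 lag_r -1.25 Fr 0.49
-40 phi -35.1 Ft 7.47 lag_t 4.45 lag_r -1.06 Fr 0.37
-50 phi -45.2 Ft 7.64 lag_t 4.56 lag_r -1.05 Fr -0.02
-60 phi -55.0 Ft 8.24 lag_t 4.79 lag_r -0.82 Fr 1.13
-70 phi -65.0 Ft 7.55 lag_t 4.90 lag_r -0.64 Fr 1.09
-80 phi -75.0 Ft 9.02 lag_t 5.03 lag_r -0.50 Fr 1.49
-90 phi -85.1 Ft 7.61 lag_t 4.99 lag_r -0.33 Fr 1.36
-100 phi -95.1 Ft 7.67 lag_t 4.95 lag_r -0.14 Fr 2.62
-110 phi -105.0 Ft 8.71 lag_t 5.04 lag_r 0.09 Fr 3.15
-120 phi -114.7 Ft 9.13 lag_t 5.17 lag_r 0.26 Fr 2.62
-130 phi -124.7 Ft 10.06 lag_t 5.08 lag_r 0.45 Fr 3.98
```

```bash
for i in 1 2 3 4 5 6; do python3 -m jog '[[-1,[0,0,0],0]]' | grep -E 'ee_pos|wrist'; done
```

```text
ee_pos: [0.5802, 0.167, 0.1676]
wrist_force: [5.4, -8.7, 1.8]
ee_pos: [0.5802, 0.167, 0.1676]
wrist_force: [5.8, -8.7, 2.4]
ee_pos: [0.5802, 0.167, 0.1676]
wrist_force: [6.5, -8.4, 1.6]
ee_pos: [0.5802, 0.167, 0.1676]
wrist_force: [6.1, -8.8, 1.6]
ee_pos: [0.5802, 0.167, 0.1676]
wrist_force: [6.0, -9.0, 2.7]
ee_pos: [0.5802, 0.167, 0.1676]
wrist_force: [6.2, -8.9, 1.4]
```

```bash
python3 -m jog '[[-1,[-0.15,0.13,0],0],[-1,[-0.29,0.27,0],0],[-1,[-0.43,0.41,0],0],[-1,[-0.56,0.56,0],0],[-1,[-0.56,0.56,0],0],[-1,[-0.56,0.56,0],0]]' | grep -E 'ee_pos|wrist'; for i in 1 2 3 4; do python3 -m jog '[[-1,[0,0,0],0]]' | grep -E 'wrist'; done
```

```text
ee_pos: [0.5742, 0.172, 0.1676]
wrist_force: [6.0, -11.2, 2.2]
wrist_force: [6.3, -10.0, 1.6]
wrist_force: [5.0, -10.9, 2.5]
wrist_force: [6.1, -10.3, 2.1]
wrist_force: [5.6, -10.4, 3.3]
```

```bash
python3 -m jog '[[-1,[-0.12,0.15,0],0],[-1,[-0.24,0.31,0],0],[-1,[-0.24,0.31,0],0],[-1,[-0.24,0.31,0],0]]' | grep -E 'ee_pos|wrist'; for i in 1 2 3; do python3 -m jog '[[-1,[0,0,0],0]]' | grep -E 'time|wrist'; done
```

```text
ee_pos: [0.5715, 0.1749, 0.1676]
wrist_force: [4.1, -10.4, 2.8]
time: 23.53
wrist_force: [5.9, -10.9, 3.0]
time: 23.62
wrist_force: [4.6, -11.1, 3.1]
time: 23.7
wrist_force: [5.2, -12.4, 2.6]
```

Contact came at about -97°. The knob is now at -139.7°, about 43° past contact, and the tangential force has risen 4.1 N, which is roughly 30 N on the pad. I'll unload the arm, open the fingers and lift away.

```bash
python3 -m jog '[[-1,[0.16,-0.19,0],0],[-1,[0.3,-0.36,0],0],[-1,[0.3,-0.36,0],0],[-1,[0.3,-0.36,0],0]]'; python3 -m jog '[[-0.4,[0.3,-0.36,0],0],[0.2,[0,0,0],0],[1,[0,0,0],0],[1,[0,0,0],0],[1,[0,0,0],0],[1,[0,0,0],0],[1,[0,0,2],0],[1,[0,0,5],0],[1,[0,0,8],0],[1,[0,0,10],0],[1,[-3,-3,11],0],[1,[-6,-6,11],0],[1,[-9,-9,11],0],[1,[-12,-12,11],0],[1,[-15,-15,11],0],[1,[-18,-18,11],0],[1,[-18,-20,11],0],[1,[-18,-20,11],0]]'
python3 - <<'E'
from rig import robot,eyes
from h import *
for n in ['top','side']:
    r=eyes.read_camera(n); np.savez(n+'5.npz',**r)
t=load('top5');s=load('side5')
o=np.zeros((540,800,3),np.uint8)
o[:,:400]=cv2.resize(t['image'][110:290,155:289],(400,540));o[:440,400:]=cv2.resize(s['image'][190:300,215:315],(400,440))
cv2.imwrite('pics/c5.png',o[...,::-1])
E
```

```text
time: 24.03
ee_pos: [0.5718, 0.1744, 0.1675]
tcp_rot: [[-0.983, -0.182, 0.002], [-0.182, 0.983, 0.001], [-0.002, 0.0, -1.0]]
wrist_force: [-0.9, -1.1, 6.3]
finger_gap: 0.0184
grip_force: 59.5
time: 25.53
ee_pos: [0.3888, -0.0284, 0.2765]
tcp_rot: [[-0.984, -0.179, -0.0], [-0.179, 0.984, -0.002], [0.001, -0.002, -1.0]]
wrist_force: [1.2, -0.6, 1.2]
finger_gap: 0.0855
grip_force: 0.0
```

View pics/c5.png

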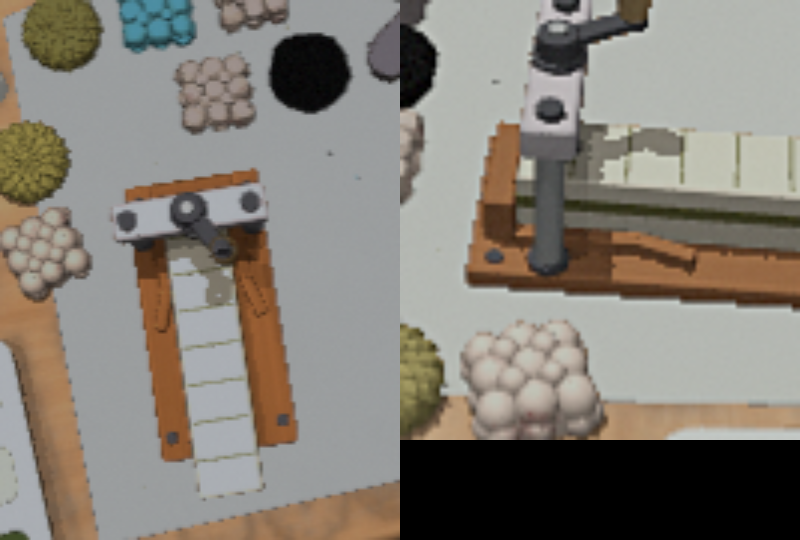

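The final view shows the loaf home and the bystanders untouched, with the knob at about (226,243) in the top crop. My release call included an unintended 4.7 mm counter-clockwise nudge in its first row, so I'll check whether the crank slipped back.

Run:
```python
from h import *
t=load('top5');s=load('side5');o=load('top4')
c=np.array([605.8,204]);
for f in (-144,-139.7,-135,-130,-125):
    a=np.radians(f);P=np.array([c[0]+45*np.cos(a),c[1]+45*np.sin(a),175.5])/1000
    print(f,proj(t,P),proj(s,P))
# reference: start pose of knob, phi 71.6
a=np.radians(71.6);P=np.array([c[0]+45*np.cos(a),c[1]+45*np.sin(a),175.5])/1000
print('ref',proj(o,P),proj(load('side4'),P))
A=cv2.resize(t['image'][172:202,205:245],(400,300),interpolation=cv2.INTER_CUBIC);B=cv2.resize(s['image'][180:210,255:295],(400,300),interpolation=cv2.INTER_CUBIC)
C=cv2.resize(o['image'][158:188,182:222],(400,300),interpolation=cv2.INTER_CUBIC);D=cv2.resize(load('side4')['image'][185:215,225:265],(400,300),interpolation=cv2.INTER_CUBIC)
cv2.imwrite('pics/k.png',np.vstack([np.hstack([A,B]),np.hstack([C,D])])[...,::-1])
```

```text
-144 [[227.47480564 193.08081126]] [[273.96921127 178.5246242 ]]
-139.7 [[228.76177373 192.1395797 ]] [[273.29777968 177.67485754]]
-135 [[230.08234629 191.00595141]] [[272.44518666 176.78289084]]
-130 [[231.37881727 189.68839176]] [[271.40912378 175.88202883]]
-125 [[232.5539358  188.26596426]] [[270.24835467 175.03654287]]
ref [[195.96142268 168.62411079]] [[241.22179767 193.33926694]]
```

View pics/k.png

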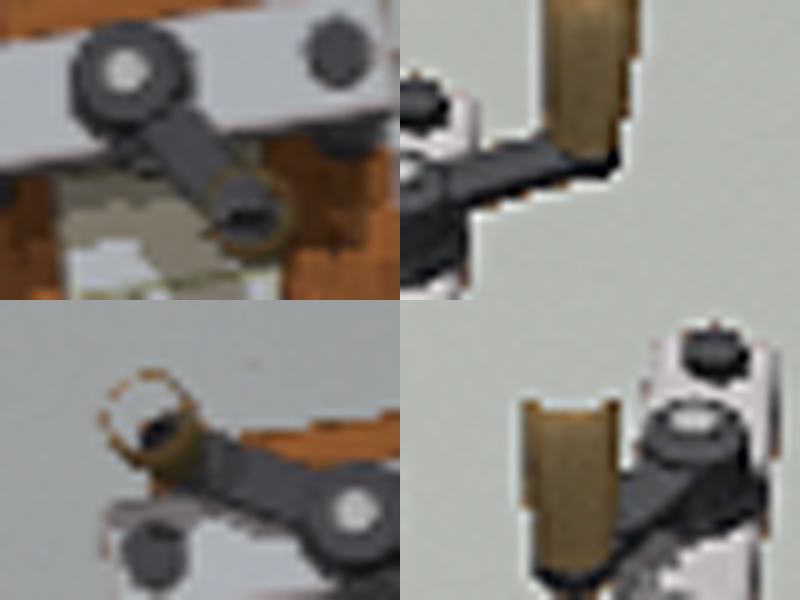

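The knob ring centre is at (250,212) in the new crop. After correcting for the reference bias that is pixel (229.05,192.1), which matches -139.7°, so the crank held. Handing in.

```bash
python3 -c "
from rig import robot
print(robot.get_state()['time']);print(robot.hand_in())"
```

```text
25.6333
the job is handed in; nothing more can be done
None
```

The loaf is flat in the bed and fully home against the stop. The pad is snugged about 43° past contact (about 30 N, estimated from knob force), the crank is released, nothing else on the table was touched, and I handed the job in at 25.6 s; no verdict came back.

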